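# Lock the contact printer's lid with the cross-tip driver

## Task

Push the open lid of the sloping contact printer down until it is fully shut. Then take the orange cross-tip driver from its wooden stand, seat its blades fully in the cross recess of the brass lock screw, square on the screw's sloping axis before you start to turn, and with the driver kept square turn the screw clockwise to its stop. Put the driver back in the stand, upright and fully down, and do not knock the other things about.

Things in the scene. Friction and masses are not known exactly. Their poses are not given: they have to be found in the camera images.
- printer: contact printer, a grey wedge 164 x 180 x 133 mm, fixed; origin at the centre of its underside, z up, low front edge (30 mm high) toward its own -x, high edge at +x. Its bed slopes down toward -x at 0.6 rad (34 degrees). The lid's hinge line runs along y at x = +68, z = 133 mm
- lid (a joint): the aluminium lid, 150 x 166 x 8 mm, hinged at the printer's high rear edge; angle in rad, 0 = shut on the bed, grows as its front edge swings up, at most 1.0. A stiff hinge: the lid stays where it is left and needs only about 1 to 2 N at the tab to push shut
- lid_tab (a point): top face of the red press tab (20 mm along the lid, 70 mm wide) at the middle of the lid's free front edge, 160 mm from the hinge line and 14 mm off the lid's base plane. Site x points along the lid to the hinge, y along the hinge, z out of the lid's upper face; moves with the lid. Lid shut: printer x = -72, z = 54 mm
- screw (a joint): turn of the brass lock screw in rad: starts between 0 and 0.25, grows clockwise (seen from above, looking onto its head), stop at 1.4 = locked. Friction 0.12 N m, stays where it is left. It sinks 2 mm per rad
- screw_seat (a point): centre of the floor of the brass screw head's cross recess (head 42 mm wide, mid-lid). z = screw axis, out of the head; lid shut: leans 0.6 rad from vertical toward printer -x. Recess: two crossed slots 8 mm wide, 10 mm deep, open at the rim, along the point's x and y (turning with the screw), 1.5 mm chamfers. Lid shut, screw at 0: it lies at printer x = -14, y = 0, z = 106 mm
- driver: loose driver 139 mm long, 0.2 kg. Origin at the centre of the tip's end face, z up to the handle. Tip: two crossed blades along its x and y, 24 mm wide, 5 mm thick (last 5 mm: 20 wide, 3 thick), 18 mm long; shaft 13 mm; black collar 50 mm across at z = 60 to 68 mm; orange handle 32 x 32 mm square (faces square to x and y) at z = 68 to 136 mm
- stand: wooden block 72 x 72 x 68 mm fixed to the worktop, origin at the centre of its underside, with an upright 32 mm hole right through. The driver stands upright in it, its collar resting on the top face, its tip 8 mm above the worktop
- stand_top (a point): centre of the hole's mouth on the stand's top face, 68 mm above the worktop
- film_can1: bystander: black film can, 34 mm diameter, 56 mm high, grey lid
- film_can2: bystander: white film can with black lid, 34 mm diameter, 56 mm high
- film_tin: bystander: round metal tin, 70 mm diameter, 41 mm high
- focus_scope: bystander: dark grey grain focuser, 75 x 68 x 104 mm
- marker2: bystander: white marker with red cap, 130 mm long, lying
- tank_l1: bystander: steel developing tank, 97 mm diameter, 191 mm high
- reel1: bystander: steel film reel, 66 mm diameter, 45 mm high

How it is judged:
On the way, in this order (a step that is already met when the one before it is completed fails the run):
1. the lid is shut (within 0.06 rad) (value of joint lid below 0.06 rad), for 0.2 s.
2. the driver's tip is seated in the cross recess (within 5 mm of the floor), square on the screw's axis (within 0.12 rad), before the screw has been turned (z of driver in the frame of screw_seat below 0.005 m and distance between driver and screw_seat below 0.007 m and angle between the z axis of driver and the z axis of screw_seat, either way round below 0.12 rad and value of joint screw below 0.45 rad), for 0.2 s.
3. the screw is turned to its stop (beyond 1.3 rad) (value of joint screw above 1.3 rad), for 0.1 s.
At the end, for the whole second after the job is handed in: The lid is shut (below 0.06 rad), the screw is at its stop (beyond 1.3 of 1.4 rad), and the driver stands released and at rest in its stand, upright within 0.1 rad, its collar on the stand's top (tip less than 13 mm above the worktop, within 10 mm of the hole's centre) (value of joint lid below 0.06 rad and value of joint screw above 1.3 rad and horizontal distance between driver and stand_top below 0.01 m and height (world z) of driver below 0.013 m and angle between driver's own z axis and vertical below 0.1 rad and linear speed of driver below 0.02 m/s); the robot touches nothing.
It fails at once if the screw is turned without the driver seated in it and square on its axis (within 0.15 rad) (value of joint screw between 0.5 and 1.2 rad and (angle between the z axis of driver and the z axis of screw_seat, either way round above 0.15 rad or distance between driver and screw_seat above 0.013 m)).
It fails at once if the screw is turned while the lid is open (value of joint screw above 0.5 rad and value of joint lid above 0.1 rad).
It fails at once if a bystander is knocked away (moved more than 30 mm) (distance of any of film_can1, film_can2, film_tin, focus_scope, marker2, tank_l1, reel1 from where it was at the start of the episode above 0.03 m).
It also fails if it takes over 72 s, if anything falls off the work surface, if the arm or the gripper's body presses on something with over 40 N, if the wrist force passes 120 N, or if a joint passes its speed limit or range.

## Robot

A 7-joint arm with a two-finger parallel gripper is mounted at the origin on a cart in front of the work surface, level with it; the furniture and walls round the work are solid. World frame = base frame: x ahead of the robot, y to its left, z up, the work surface at z = 0. Lengths are in m, angles in rad, forces in N, time in s.
With the tool pointing down it reaches from about 0.4 to 0.925 m from the base axis. Payload 5.6 kg.
Tool frame: the origin (TCP) lies midway between the tips of the shut fingers; the grasp point (between the pads) lies 19 mm behind it; z points along the fingers, y is the line along which they close (so a half turn about z gives the same grasp; the last joint's range is limited). The gripper opens to 85 mm and grips with 20 to 120 N. Pads are 22 mm wide; open, the fingers measure 114 mm over their backs; the gripper's body (76 mm by 85 mm) begins 54 mm behind the grasp point. The pads swing forward as they close: fully open they stand 13 mm farther back than shut.
Start: joints at [-1.143, 0.468, -0.012, 1.603, 0.006, 1.071, -0.056], TCP at [0.295, 0.579, 0.231] pointing down, gripper open.
Joint ranges: [-2.53, 2.53], [-0.31, 2.02], [-1.57, 1.55], [0.28, 2.44], [-1.29, 4.43], [0.15, 1.84], [-2.92, 2.92]. Speed limits (rad/s): [2.57, 2.57, 3.14, 3.14, 3.14, 3.14, 3.14].

## Interface

Orientations are given as [roll, pitch, yaw] about the fixed x, y, z axes, in that order (R = Rz(yaw) Ry(pitch) Rx(roll)).
In Python, from bench import ctrl gives the robot as it stands.
- The arm moves only by the shell command python3 steer.py, which reads ROWS from standard input. ROWS is a JSON list of rows, 1 to 5 of them, each of 7 numbers: a rotation vector rx, ry, rz in units of 0.05 rad, then dx, dy, dz in units of 20 mm, then the finger opening in m; each row shifts and turns the commanded pose from where the row before left it, along the tool's axes as they then stand; what a row does not reach is not made up. A row lasts 1/12 s, in which the tool goes at most 0.0417 m and 0.125 rad, less where a joint would pass 70% of its speed; a pose out of reach is approached as far as the arm can. The fingers move at their own pace and stop on an object; the grip force is fixed at half the most. Time passes only in rows, so rows that do not move let the fingers close. It prints the time, the measured TCP pose, the force, the opening and the grip force at its end. Input that does not fit is refused with a message, and nothing moves.
- ctrl.read_state(): the state, without advancing time (a new reading comes with each control period).
- ctrl.snapshot(name): name is "scene" or "side" or "wrist"; returns the picture (400x640x3 uint8, red, green, blue); there is no depth.
- ctrl.camera_model(name): a dict with "camera_matrix" (3x3 intrinsics, pixels), "distortion" ([k1, k2, p1, p2, k3] as OpenCV has them; the pictures are not rectified), "extrinsics" (4x4, takes a point from camera to world coordinates); the wrist camera has in their place "tool_from_camera" (4x4, takes a point from camera to tool coordinates, whose origin is the TCP and whose axes are the flange's). Camera axes: x right, y up, looking along -z (the intrinsics and any distortion apply to the point x, -y, -z); pixel columns grow to the right and rows downward; lengths in m; the calibration is good to about 2 mm. A picture is of the moment at which its call begins: read the wrist's pose just before it. camera_model takes no time and is no camera call.
- ctrl.close_job(): hands the job in; it is judged then, once.
The state is a dict: "time": time; "joint_pos": joint angles; "qd": joint speeds; "effort": joint torques, N m; "eef_pos": TCP position; "tcp_rot": TCP orientation; "ft_force": force on the tool from outside, world axes, zero at the start; "moment": the same for the moment, N m; "finger_gap": finger opening in m; "grasp_force": force on a finger pad.
Only numpy, scipy, OpenCV 4.12 (cv2) and the standard library are available. Lean on these libraries where they do the work, as an engineer would, in place of code of your own. Each camera call takes 0.05 s, during which the arm holds its last target. There are 200 camera calls.

## Working session

There is one attempt and no reset: what is moved stays moved. The work goes in short steps, Python scripts to look and compute and a shell command to move; the robot and the scene stay as the last step left them, time stands still between calls to the robot, and variables do not carry over. Pictures are saved under pics/ and viewed, at most 10 in all, crops included, and the job is handed in when it is done.

```bash
ls; mkdir -p pics; python3 - <<'E'
from bench import ctrl
import cv2
for n in ["scene","side"]:
    cv2.imwrite(f"pics/{n}0.png",ctrl.snapshot(n)[:,:,::-1])
    m=ctrl.camera_model(n); print(n,m)
print(ctrl.camera_model("wrist")); print(ctrl.read_state())
E
```

```text
bench.py
pics
steer.py
scene {'camera_matrix': array([[408.3411166 ,   0.        , 317.58266441],
       [  0.        , 408.3411166 , 203.25096308],
       [  0.        ,   0.        ,   1.        ]]), 'distortion': array([-0.10544658,  0.        ,  0.        ,  0.        ,  0.        ]), 'extrinsics': array([[-0.83475206, -0.47730123,  0.27454059,  0.85874352],
       [ 0.55043675, -0.73641412,  0.39333652,  0.33106547],
       [ 0.01443556,  0.47945571,  0.87744734,  1.03522539],
       [ 0.        ,  0.        ,  0.        ,  1.        ]])}
side {'camera_matrix': array([[471.55071303,   0.        , 322.65524201],
       [  0.        , 471.55071303, 192.58492685],
       [  0.        ,   0.        ,   1.        ]]), 'distortion': array([-0.06815763,  0.        ,  0.        ,  0.        ,  0.        ]), 'extrinsics': array([[ 0.28058697,  0.66838306, -0.68886504, -0.49070776],
       [-0.95965046,  0.18152552, -0.21475445, -0.41961138],
       [-0.01849165,  0.72132695,  0.69234781,  1.1403094 ],
       [ 0.        ,  0.  
[... 651 characters left out ...]
e+00]])}
{'time': 0.1, 'joint_pos': array([-1.14299995,  0.46832421, -0.01159503,  1.60355334,  0.00599602,
        1.07140921, -0.05630702]), 'qd': array([ 0.0008089 , -0.00124544, -0.00132243, -0.00167364,  0.00090508,
        0.00019896, -0.0001927 ]), 'effort': array([ 1.82532520e-03, -5.33519948e+01,  2.18912837e-02, -2.51963496e+01,
        1.15112850e-02,  4.33177061e-03, -5.67917468e-06]), 'eef_pos': array([0.29466512, 0.57879091, 0.23040178]), 'tcp_rot': array([-3.13993718e+00,  1.18534963e-04,  2.67071615e+00]), 'ft_force': array([ 0.03045151, -0.25901984,  0.12824106]), 'moment': array([-0.02287385, -0.05470143, -0.04095908]), 'grasp_force': 0.0, 'finger_gap': 0.08551131677740607}
```
View pics/scene0.png

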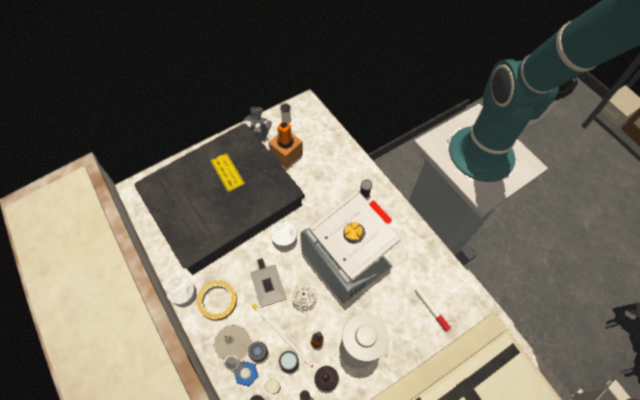

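View pics/side0.png

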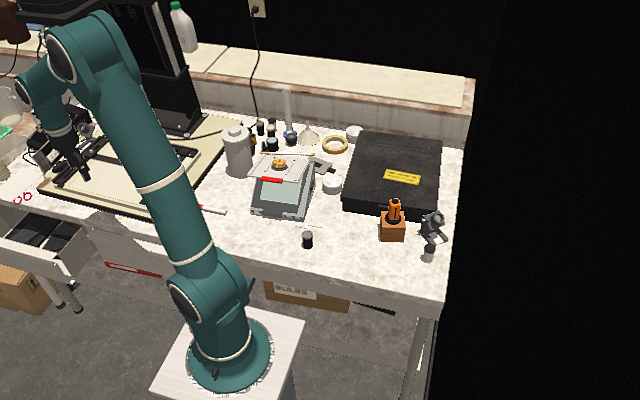

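The scene view shows the printer with its lid open at about (350,240) and the red tab at (380,212). The stand with the orange driver is at (286,145), the tank at (363,340) and a dark can at (366,187). In the side view the printer is at (283,185), the stand at (393,225) and the can at (307,240). I'll zoom in for measurement.

```bash
cat > h.py <<'E'
import numpy as np, cv2
from bench import ctrl
from scipy.optimize import least_squares
from scipy.spatial.transform import Rotation as Rn
F=np.diag([1,-1,-1.])
M={n:ctrl.camera_model(n) for n in("scene","side","wrist")}
def ext(n,st=None):
    if n!="wrist": return M[n]["extrinsics"]
    T=np.eye(4);T[:3,:3]=Rn.from_euler("xyz",st["tcp_rot"]).as_matrix();T[:3,3]=st["eef_pos"]
    return T@M[n]["tool_from_camera"]
def proj(n,P,E=None):
    E=M[n]["extrinsics"] if E is None else E
    P=np.atleast_2d(P); C=((P-E[:3,3])@E[:3,:3])@F
    return cv2.projectPoints(C,np.zeros(3),np.zeros(3),M[n]["camera_matrix"],M[n]["distortion"])[0][:,0]
def tri(obs): # list of (name,uv,E)
    f=lambda X:np.concatenate([proj(n,X,E)[0]-uv for n,uv,E in obs])
    r=least_squares(f,[0.6,0,0.1]); return r.x,np.abs(r.fun).max()
def onplane(n,uv,z,E=None):
    r=least_squares(lambda p:proj(n,[p[0],p[1],z],E)[0]-uv,[0.6,0]); return r.x
def crop(im,x,y,w,h,s):
    return cv2.resize(im[y:y+h,x:x+w],None,fx=s,fy=s,interpolation=cv2.INTER_CUBIC)
E
python3 - <<'E'
import cv2,numpy as np
from h import *
a=cv2.imread("pics/scene0.png");b=cv2.imread("pics/side0.png")
W=np.zeros((600,800,3),np.uint8)
def put(im,x,y):W[y:y+im.shape[0],x:x+im.shape[1]]=im
put(crop(a,295,180,115,125,3.2),0,0)      # 368x400
put(crop(b,240,140,90,85,4.8),368,0)      # 432x408
put(crop(a,260,98,60,70,2.7),0,408)       #
put(crop(b,370,190,80,66,2.9),170,408)
put(crop(b,290,222,40,40,4),420,408);put(crop(a,345,170,40,40,4),600,408)
cv2.imwrite("pics/z0.png",W)
E
```

View pics/z0.png

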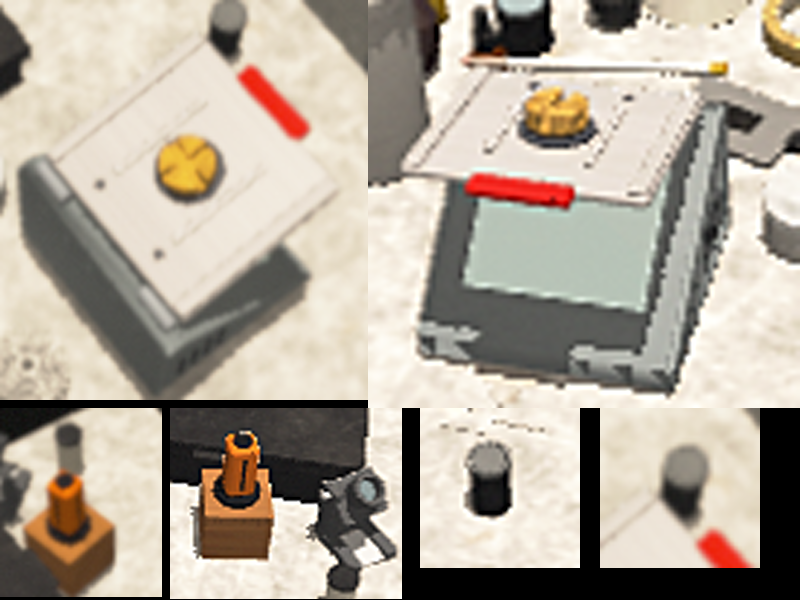

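```bash
cat > fit.py <<'E'
from h import *
def lidpt(th,s,y,n):
    a=.6-th; return np.array([.068-s*np.cos(a)-n*np.sin(a), y, .133-s*np.sin(a)+n*np.cos(a)])
def pw(p,q): # printer frame->world
    c,s=np.cos(p[2]),np.sin(p[2]); return np.array([p[0]+c*q[0]-s*q[1],p[1]+s*q[0]+c*q[1],q[2]])
E
python3 - <<'E'
from fit import *
z8=.008
L=[("scene",(359.7,192.5),(.15,-.083,z8)),("scene",(400.3,238.4),(.15,.083,z8)),
("scene",(380.6,212.2),(.160,0,.014)),("scene",(354.1,231.6),(.083,0,.034)),
("side",(271.7,179.6),(.160,0,.014)),("side",(247.1,174.8),(.15,.083,z8)),("side",(299.8,181.7),(.15,-.083,z8)),("side",(279.2,160.8),(.083,0,.034))]
B=[("scene",(345,304.4),(.082,.09,0)),("scene",(391.9,265.9),(-.082,.09,0)),("side",(302.5,221.3),(-.082,-.09,0)),("side",(250.4,212.9),(-.082,.09,0))]
def f(p):
    return np.concatenate([proj(n,pw(p,lidpt(p[3],*q)))[0]-uv for n,uv,q in L]+[proj(n,pw(p,np.array(q)))[0]-uv for n,uv,q in B])
r=least_squares(f,[.6,0,0,.8],loss="soft_l1");print("printer",r.x);print(f(r.x).reshape(-1,2).round(1).tolist())
p=r.x
print("tab",pw(p,lidpt(p[3],.16,0,.014)),"tabshut",pw(p,lidpt(0,.16,0,.014)),"seat",pw(p,[-.014,0,.106]))
S=[("scene",(284.4,124.7),(0,0,.144)),("side",(394.5,200),(0,0,.144)),("scene",(270.4,146.9),(.036,-.036,.068)),("scene",(302.6,148.7),(-.036,.036,.068)),("scene",(287.8,156.1),(.036,.036,.068)),("scene",(287.8,166.1),(.036,.036,0)),
("side",(381,227.9),(-.036,.036,.068)),("side",(405.5,227.9),(-.036,-.036,.068)),("side",(382.8,212),(.036,.036,.068)),("side",(380.3,241.4),(-.036,.036,0)),("side",(404.5,241.7),(-.036,-.036,0))]
g=lambda p:np.concatenate([proj(n,pw(p,q))[0]-uv for n,uv,q in S])
r=least_squares(g,[.6,-.4,0],loss="soft_l1");print("stand",r.x);print(g(r.x).reshape(-1,2).round(1).tolist())
print("can1",tri([("scene",(366,183.5),None),("side",(307.3,234),None)]))
E
```

```text
printer [0.56632488 0.05488949 0.09795442 0.81489967]
[[-6.6, -0.9], [0.1, 1.8], [-1.4, -0.5], [0.2, -1.4], [-0.6, -0.9], [-0.9, 1.0], [-1.3, 0.1], [-1.6, 0.5], [-0.1, 0.3], [-0.8, 0.8], [0.5, 0.6], [0.1, 2.3]]
tab [0.4813998  0.04654399 0.18079787] tabshut [0.49471114 0.04785208 0.0542119 ] seat [0.552392   0.05352032 0.106     ]
stand [ 0.52009527 -0.32748483  0.30194447]
[[-0.0, -0.0], [-0.3, 1.4], [-1.9, -4.4], [0.4, -8.7], [-0.9, -0.8], [0.2, 2.3], [0.7, -0.1], [-0.2, -0.8], [-3.5, -1.3], [-0.1, 0.8], [-1.5, -0.1]]
can1 (array([ 0.4022379 , -0.08805315,  0.0539513 ]), np.float64(0.22058981237688613))
```

Careful with the scale: shifts go in units of 20 mm and turns go in units of 0.05 rad. That gives: -0.04 m is -2, -0.03 m is -1.5.

```bash
echo '[[0,0,0,0,0,-2,0],[0,0,0,0,0,-1.5,0],[0,0,0,-1.45,-1.4,0,0],[0,0,0,-1.45,-1.4,0,0],[0,0,0,-1.45,-1.4,0,0]]' | python3 steer.py
echo '[[0,0,0,-1.45,-1.4,0,0],[0,0,0,-1.45,-1.4,0,0],[0,0,0,-1.45,-1.4,0,0],[0,0,0,-1.45,-1.4,0,0],[0,0,0,-1.45,-1.4,0,0]]' | python3 steer.py
echo '[[0,0,0,-1.45,-1.4,0,0],[0,0,0,-1.45,-1.4,0,0],[0,0,0,-1.45,-1.4,0,0],[0,0,0,-1.45,-1.4,0,0],[0,0,0,-1.45,-1.4,0,0]]' | python3 steer.py
echo '[[0,0,2.5,0,0,0,0],[0,0,2.5,0,0,0,0],[0,0,2.5,0,0,0,0],[0,0,2.5,0,0,0,0],[0,0,2.5,0,0,0,0]]' | python3 steer.py
echo '[[0,0,2.5,0,0,0,0],[0,0,2.5,0,0,0,0],[0,0,2.5,0,0,0,0],[0,0,0,0,0,0,0]]' | python3 steer.py
python3 - <<'E'
from h import *
s=ctrl.read_state();print(s["joint_pos"].round(3))
E=ext("wrist",s);im=ctrl.snapshot("wrist")
cv2.imwrite("pics/w1.png",im[:,:,::-1]);np.save("w1E.npy",E)
E
```

```text
time: 0.52
eef_pos: [0.3342, 0.4638, 0.3012]
tcp_rot: [3.142, 0.0, 2.672]
ft_force: [1.2, 0.5, 0.4]
finger_gap: 0.0254
grasp_force: 0.0
time: 0.93
eef_pos: [0.4, 0.2723, 0.3011]
tcp_rot: [-3.141, -0.0, 2.671]
ft_force: [0.8, 0.3, 0.4]
finger_gap: 0.0004
grasp_force: 0.0
time: 1.35
eef_pos: [0.4657, 0.0819, 0.3013]
tcp_rot: [3.141, -0.0, 2.671]
ft_force: [0.7, 0.1, 0.3]
finger_gap: -0.0
grasp_force: 0.0
time: 1.77
eef_pos: [0.4655, 0.0836, 0.301]
tcp_rot: [-3.141, -0.0, 2.039]
ft_force: [0.3, -0.4, 0.3]
finger_gap: -0.0001
grasp_force: 0.0
time: 2.1
eef_pos: [0.4654, 0.0838, 0.301]
tcp_rot: [-3.141, 0.0, 1.668]
ft_force: [-0.7, -0.3, -1.1]
finger_gap: -0.0001
grasp_force: 0.0
[-0.59   0.081  0.365  1.958 -0.032  1.109 -0.115]
```

View pics/w1.png

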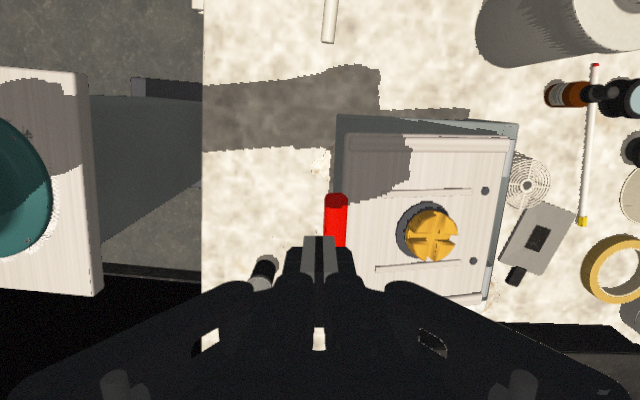

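The wrist view shows the lid square to the tool, the tab at (336,220) and the screw head at (432,236). That agrees with the fit, so I'll push the lid now.

```bash
echo '[[0,0,0,-1.8,0.525,0,0],[0,0,0,0,0,2,0],[0,0,0,0,0,2,0],[0,0,0,0,0,1.5,0],[0,0,0,0,-0.15,1,0]]' | python3 steer.py
echo '[[0,0,0,0,-0.15,1,0],[0,0,0,0,0,1,0],[0,0,0,0,0.15,1,0],[0,0,0,0,0.2,1,0],[0,0,0,0,0.2,0.75,0]]' | python3 steer.py
echo '[[0,0,0,0,0.15,0.25,0],[0,0,0,0,0,0.15,0],[0,0,0,0,0,0,0]]' | python3 steer.py
```

```text
time: 2.57
eef_pos: [0.4754, 0.0484, 0.1684]
tcp_rot: [-3.138, 0.001, 1.674]
ft_force: [-0.7, -0.2, 0.6]
finger_gap: -0.0002
grasp_force: 0.5
time: 2.98
eef_pos: [0.4842, 0.0496, 0.0747]
tcp_rot: [-3.14, 0.0, 1.675]
ft_force: [0.4, 0.4, 1.4]
finger_gap: 0.0
grasp_force: 0.3
time: 3.23
eef_pos: [0.4876, 0.0498, 0.0681]
tcp_rot: [-3.141, 0.0, 1.672]
ft_force: [-0.5, 0.2, 0.7]
finger_gap: 0.0002
grasp_force: 0.0
```

```bash
for i in 1; do echo '[[0,0,0,0,0.15,0.2,0],[0,0,0,0,0,0.15,0],[0,0,0,0,0,0,0]]' | python3 steer.py; done; echo '[[0,0,0,0,0,0.15,0],[0,0,0,0,0,0.1,0],[0,0,0,0,0,0,0]]' | python3 steer.py
echo '[[0,0,0,0,0,0.1,0],[0,0,0,0,0,0.1,0],[0,0,0,0,0,0,0]]' | python3 steer.py
```

```text
time: 3.48
eef_pos: [0.491, 0.0503, 0.0615]
tcp_rot: [3.141, -0.0, 1.671]
ft_force: [-0.0, 1.4, -0.2]
finger_gap: -0.0001
grasp_force: 0.0
time: 3.73
eef_pos: [0.4905, 0.0502, 0.0561]
tcp_rot: [-3.141, -0.0, 1.671]
ft_force: [0.0, -0.3, 0.4]
finger_gap: -0.0
grasp_force: 0.0
time: 3.98
eef_pos: [0.4912, 0.0502, 0.0534]
tcp_rot: [3.141, -0.001, 1.671]
ft_force: [-3.2, -0.1, 14.5]
finger_gap: 0.0001
grasp_force: 6.9
```

To row units: -0.04 m is -2, 0.002 m is 0.1.

```bash
echo '[[0,0,0,0,0,0.1,0],[0,0,0,0,0,0,0],[0,0,0,0,0,-2,0],[0,0,0,0,0,-2,0],[0,0,0,0,0,-2,0]]' | python3 steer.py
echo '[[0,0,0,-1.5,0,-1,0.085],[0,0,0,-1,1.5,-1,0.085],[0,0,0,0,0,0,0.085],[0,0,0,0,0,0,0.085]]' | python3 steer.py
python3 - <<'E'
from h import *
s=ctrl.read_state();print(s["joint_pos"].round(3))
E=ext("wrist",s);im=ctrl.snapshot("wrist")[:,:,::-1]
cv2.imwrite("pics/w2.png",im);np.save("w2E.npy",E)
a=ctrl.snapshot("side")[:,:,::-1];cv2.imwrite("pics/side2.png",a)
c=ctrl.snapshot("scene")[:,:,::-1];cv2.imwrite("pics/scene2.png",c)
u=proj("wrist",[.5524,.0535,.115],E)[0];print(u)
x,y=int(u[0])-100,int(u[1])-80
W=np.zeros((600,800,3),np.uint8)
W[:,:450]=crop(im,max(x,0),max(y,0),150,200,3)
W[:300,450:]=crop(a,240,140,70,60,5)
W[300:,450:]=crop(c,310,190,70,60,5)
print(x,y);cv2.imwrite("pics/z2.png",W)
E
```

```text
time: 4.4
eef_pos: [0.4899, 0.0498, 0.1711]
tcp_rot: [-3.139, 0.001, 1.67]
ft_force: [0.3, -0.3, -0.9]
finger_gap: 0.0004
grasp_force: 0.0
time: 4.73
eef_pos: [0.5272, 0.0023, 0.2115]
tcp_rot: [3.138, 0.0, 1.668]
ft_force: [-1.0, 0.2, -1.4]
finger_gap: 0.0483
grasp_force: 0.0
[-0.428  0.289  0.43   1.948 -0.149  0.931  0.173]
[360.54359632 131.99689543]
260 51
```

View pics/w2.png

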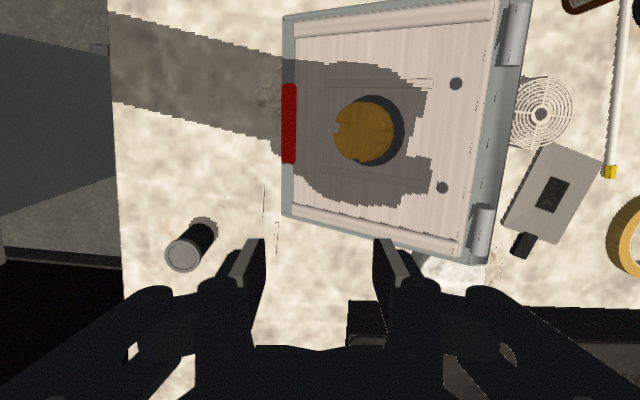

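The lid is shut: the red tab is at columns 283-296, rows 84-163, and the screw head is at (363,132), in shadow. I'll enhance it to read the slots.

```bash
python3 - <<'E'
from h import *
im=cv2.imread("pics/w2.png")
c=crop(im,323,87,84,90,6.6)
c=np.clip(c.astype(float)*1.9,0,255).astype(np.uint8)
for k in range(0,84,10): cv2.putText(c,str(323+k),(int(k*6.6),10),0,.35,(255,255,255),1);
for k in range(0,90,10): cv2.putText(c,str(87+k),(0,int(k*6.6)+4),0,.35,(255,255,255),1)
a=crop(cv2.imread("pics/side2.png"),262,150,36,40,6)
b=crop(cv2.imread("pics/scene2.png"),335,212,36,40,6)
W=np.zeros((600,800,3),np.uint8);W[:c.shape[0],:c.shape[1]]=c
W[:240,570:786]=a;W[250:490,570:786]=b
cv2.imwrite("pics/z2.png",W)
h=cv2.cvtColor(im,cv2.COLOR_BGR2HSV)
m=((h[...,0]<6)|(h[...,0]>174))&(h[...,1]>180)&(h[...,2]>60);m[:,:270]=0;m[:,310:]=0;m[200:]=0
print(cv2.boxPoints(cv2.minAreaRect(np.argwhere(m)[:,::-1].astype(np.float32))),m.sum())
m=(h[...,0]>15)&(h[...,0]<30)&(h[...,1]>150);m[:,:320]=0;m[:,410:]=0;m[200:]=0
print(cv2.fitEllipse(cv2.convexHull(np.argwhere(m)[:,::-1].astype(np.int32))))
E
```

```text
[[282.  83.]
 [296.  83.]
 [296. 163.]
 [282. 163.]] 1105
((362.98699951171875, 131.0868682861328), (59.507972717285156, 60.69514465332031), 30.893260955810547)
```

View pics/z2.png

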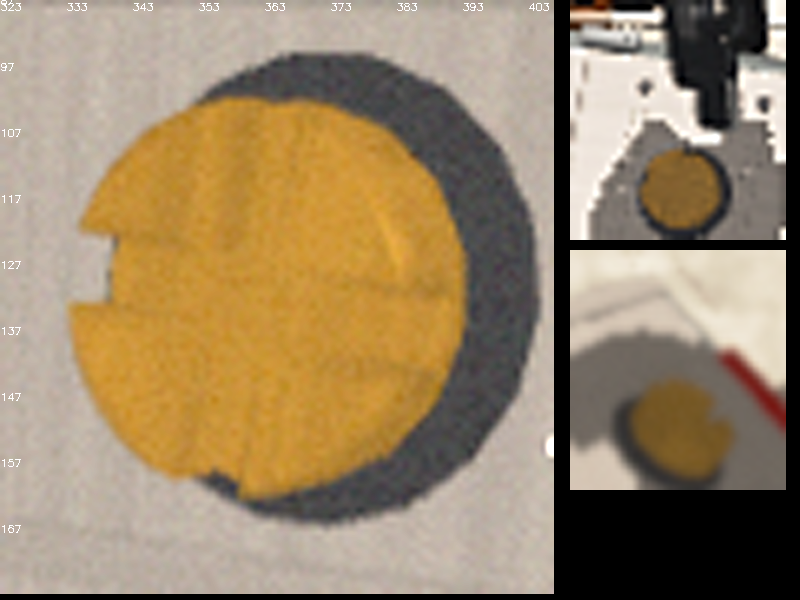

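```bash
python3 - <<'E'
from fit import *
E=np.load("w2E.npy")
O=[((282,83),(.17,.035,.014)),((282.2,163.3),(.17,-.035,.014)),((296.7,83),(.15,.035,.014)),((296.7,163.3),(.15,-.035,.014))]
k,w=.0206,.004
C=[((335.4,122.2),(k,w)),((333.6,132.9),(k,-w)),((391.5,131.2),(-k,w)),((388.9,143),(-k,-w)),((352.5,158.7),(w,-k)),((359.4,162.3),(-w,-k))]
def f(p):
    r=[proj("wrist",pw(p,lidpt(0,*q)),E)[0]-uv for uv,q in O]
    r.append(proj("wrist",pw(p,lidpt(0,.083,0,.034)),E)[0]-(363,131.1))
    c,s=np.cos(p[3]),np.sin(p[3])
    for uv,(a,b) in C: # a toward front (s+), b +y ; rotation p3 clockwise seen from above
        # printer-lid axes: X=-front, Y=+y ; ccw about n: X->Y. clockwise phi
        X,Y=-a,b; X2,Y2=c*X+s*Y,-s*X+c*Y
        r.append(proj("wrist",pw(p,lidpt(0,.083-X2,Y2,.034)),E)[0]-uv)
    return np.concatenate(r)
r=least_squares(f,[.566,.055,.098,.1],loss="soft_l1");p=r.x
print(p);print(f(p).reshape(-1,2).round(1).tolist());print("seat",pw(p,[-.014,0,.106]));np.save("p.npy",p)
E
```

```text
[0.57168817 0.05495596 0.07452169 0.09497202]
[[0.4, -0.3], [0.4, 0.1], [4.3, -0.6], [3.5, 2.7], [-3.1, 0.8], [0.2, -0.4], [0.7, -0.1], [-3.4, -0.3], [-2.8, -0.2], [-1.5, 0.8], [1.4, -0.5]]
seat [0.55772703 0.05391362 0.106     ]
```

```bash
python3 - <<'E'
from fit import *
E=np.load("w2E.npy")
for n,i,E_ in (("scene","scene2",None),("side","side2",None)):
    im=cv2.imread(f"pics/{i}.png");h=cv2.cvtColor(im,cv2.COLOR_BGR2HSV)
    m=((h[...,0]>13)&(h[...,0]<32)&(h[...,1]>120)).astype(np.uint8)
    x,y=(353,242) if n=="scene" else (281,182)
    k=np.zeros_like(m);k[y-14:y+14,x-14:x+14]=1;m*=k
    pts=np.argwhere(m)[:,::-1].astype(np.int32)
    e=cv2.fitEllipse(cv2.convexHull(pts));print(n,e,pts.mean(0))
    globals()[n]=e[0]
    print(" plane:",onplane(n,e[0],.114))
print(" wrist plane",onplane("wrist",(363,131.1),.114,E))
print(tri([("scene",scene,None),("side",side,None)]),tri([("scene",scene,None),("side",side,None),("wrist",np.array((363,131.1)),E)]))
E1=np.load("w1E.npy")
im=cv2.imread("pics/w1.png");h=cv2.cvtColor(im,cv2.COLOR_BGR2HSV)
m=(h[...,0]>15)&(h[...,0]<32)&(h[...,1]>150);m[:,:380]=0;m[:,470:]=0;m[300:]=0;m[:190]=0
e=cv2.fitEllipse(cv2.convexHull(np.argwhere(m)[:,::-1].astype(np.int32)));print("w1",e)
for th in (.78,.81,.84):
  q=lidpt(th,.083,0,.034);X=onplane("wrist",e[0],q[2],E1);print(th,X, "printer origin",X-q[0]*np.array([np.cos(.09),np.sin(.09)]))
E
```

```text
scene ((353.1114807128906, 241.48153686523438), (13.908528327941895, 16.995925903320312), 127.49437713623047) [352.96756757 241.51891892]
 plane: [0.55618864 0.05474864]
side ((280.05438232421875, 181.1006622314453), (12.630294799804688, 12.834609031677246), 162.3448944091797) [280.04444444 181.14814815]
 plane: [0.5458029  0.04685146]
 wrist plane [0.55416385 0.05421583]
(array([0.55370028, 0.05162695, 0.10551913]), np.float64(0.33531498729774967)) (array([0.55515025, 0.05351756, 0.10615698]), np.float64(0.7426603150900632))
w1 ((430.58685302734375, 235.19451904296875), (50.184879302978516, 51.72254943847656), 65.70526885986328)
0.78 [0.56220637 0.05522493] printer origin [0.56974775 0.05590549]
0.81 [0.56132692 0.05604574] printer origin [0.56739121 0.056593  ]
0.84 [0.56046529 0.05684992] printer origin [0.56498608 0.05725789]
```

To row units: 0.025 m is 1.25, -0.012 m is -0.6, 0.125 rad is 2.5.

```bash
echo '[[0,0,0,1.25,-0.6,0,0.085],[0,0,0,1.25,-0.6,0,0.085],[0,0,2.5,0,0,0,0.085],[0,0,2.5,0,0,0,0.085],[0,0,2.5,0,0,0,0.085]]' | python3 steer.py >/dev/null
echo '[[0,0,2.5,0,0,0,0.085],[0,0,2.5,0,0,0,0.085],[0,0,2.5,0,0,0,0.085],[0,0,2.5,0,0,0,0.085],[0,0,2.5,0,0,0,0.085]]' | python3 steer.py>/dev/null
echo '[[0,0,2.5,0,0,0,0.085],[0,0,2.5,0,0,0,0.085],[0,0,2.5,0,0,0,0.085],[0,0,2.5,0,0,0,0.085],[0,0,2,0,0,0,0.085]]' | python3 steer.py
echo '[[0,0,0,0,0,0,0.085],[0,0,0,0,0,0,0.085]]' | python3 steer.py
cat > snap.py <<'E'
from h import *
import sys
def snap(n):
    s=ctrl.read_state();print(s["joint_pos"].round(3),s["eef_pos"].round(4),s["tcp_rot"].round(3))
    E=ext("wrist",s);im=ctrl.snapshot("wrist")[:,:,::-1];cv2.imwrite(f"pics/{n}.png",im);np.save(f"{n}E.npy",E);return im,E
def head(im,E,z=.114):
    u=proj("wrist",[.553,.0535,z],E)[0].astype(int)
    h=cv2.cvtColor(np.ascontiguousarray(im),cv2.COLOR_BGR2HSV)
    m=(h[...,0]>13)&(h[...,0]<32)&(h[...,1]>130)
    k=np.zeros_like(m);k[max(u[1]-45,0):u[1]+45,max(u[0]-45,0):u[0]+45]=1;m&=k
    e=cv2.fitEllipse(cv2.convexHull(np.argwhere(m)[:,::-1].astype(np.int32)))
    print(u,e,onplane("wrist",e[0],z,E))
if __name__=="__main__": head(*snap(sys.argv[1]))
E
python3 snap.py w3
```

```text
time: 6.13
eef_pos: [0.4953, 0.0515, 0.2091]
tcp_rot: [3.141, 0.003, 0.066]
ft_force: [0.9, -0.4, 0.6]
finger_gap: 0.0851
grasp_force: 0.0
time: 6.3
eef_pos: [0.4957, 0.0514, 0.2095]
tcp_rot: [3.141, 0.002, 0.075]
ft_force: [-0.4, -0.2, 1.1]
finger_gap: 0.0851
grasp_force: 0.0
[-0.755  0.268  0.689  2.023 -0.213  0.922 -1.45 ] [0.4957 0.0514 0.2095] [3.141e+00 2.000e-03 7.500e-02]
[323 118] ((323.44232177734375, 114.06509399414062), (60.19269943237305, 62.03995895385742), 90.08873748779297) [0.55578253 0.05358522]
```

```bash
echo '[[0,0,-2.5,1.75,0,-0.5,0.085],[0,0,-2.5,1.75,-0.2,0,0.085],[0,0,-2.5,1.75,-0.4,0,0.085],[0,0,-2.5,0,0,0,0.085],[0,0,-2.5,0,0,0,0.085]]' | python3 steer.py >/dev/null
echo '[[0,0,-2.5,0,0,0,0.085],[0,0,-2.5,0,0,0,0.085],[0,0,-2.5,0,0,0,0.085],[0,0,-2.5,0,0,0,0.085],[0,0,-2.5,0,0,0,0.085]]' | python3 steer.py >/dev/null
echo '[[0,0,-2.5,0,0,0,0.085],[0,0,-2.5,0,0,0,0.085],[0,0,-2.5,0,0,0,0.085],[0,0,-2.5,0,0,0,0.085],[0,0,-2.5,0,0,0,0.085]]' | python3 steer.py >/dev/null
echo '[[0,0,-2.5,0,0,0,0.085],[0,0,-2.5,0,0,0,0.085],[0,0,-2.5,0,0,0,0.085],[0,0,-2.5,0,0,0,0.085],[0,0,-2.5,0,0,0,0.085]]' | python3 steer.py >/dev/null
echo '[[0,0,-2.5,0,0,0,0.085],[0,0,-2.5,0,0,0,0.085],[0,0,-2.5,0,0,0,0.085],[0,0,-2.5,0,0,0,0.085],[0,0,-2.5,0,0,0,0.085]]' | python3 steer.py
echo '[[0,0,0,0,0,0,0.085],[0,0,0,0,0,0,0.085]]' | python3 steer.py; python3 snap.py w4
```

```text
time: 8.43
eef_pos: [0.5954, 0.0827, 0.2199]
tcp_rot: [3.141, -0.001, -3.079]
ft_force: [0.5, 0.6, -0.3]
finger_gap: 0.0848
grasp_force: 0.0
time: 8.6
eef_pos: [0.5956, 0.0825, 0.22]
tcp_rot: [3.141, -0.001, -3.09]
ft_force: [0.0, -0.2, -0.5]
finger_gap: 0.0851
grasp_force: 0.0
[-0.198  0.397  0.006  1.739 -0.003  1.006  1.432] [0.5956 0.0825 0.22  ] [ 3.141e+00 -1.000e-03 -3.090e+00]
[280 135] ((281.05377197265625, 136.56695556640625), (57.64912414550781, 58.51927947998047), 105.86756134033203) [0.55403048 0.05400799]
```

```bash
python3 - <<'E'
from fit import *
D=np.stack([np.cos(np.arange(0,2*np.pi,np.pi/12)),np.sin(np.arange(0,2*np.pi,np.pi/12))])
obs=[]
W=np.zeros((600,800,3),np.uint8)
for i,n in enumerate(("w2","w3","w4")):
    im=cv2.imread(f"pics/{n}.png");E=np.load(f"{n}E.npy")
    u=proj("wrist",[.553,.0535,.114],E)[0].astype(int)
    h=cv2.cvtColor(im,cv2.COLOR_BGR2HSV);m=(h[...,0]>13)&(h[...,0]<32)&(h[...,1]>130)
    k=np.zeros_like(m);k[max(u[1]-45,0):u[1]+45,max(u[0]-45,0):u[0]+45]=1;m&=k
    obs.append((E,(np.argwhere(m)[:,::-1]@D).max(0)+.5))
    if i:
        c=crop(im,u[0]-40,u[1]-42,80,84,5);c=np.clip(c*(1.3 if c.mean()>130 else 1.9),0,255).astype(np.uint8)
        W[:420,(i-1)*400:i*400]=c;print(n,u-[40,42])
cv2.imwrite("pics/z3.png",W)
t=np.arange(0,2*np.pi,.1)
def f(q):
    p=(q[0],q[1],.085);r=[]
    P=np.array([pw(p,lidpt(0,.083+.021*np.cos(a),.021*np.sin(a),n)) for n in(.034,.034-q[2]) for a in t])
    for E,s in obs: r.append((proj("wrist",P,E)@D).max(0)-s)
    return np.concatenate(r)
r=least_squares(f,[.57,.055,.01],loss="soft_l1");print(r.x,np.abs(r.fun).max(),f(r.x).round(1));print("seat",pw((*r.x[:2],.085),[-.014,0,.106]))
E
```

```text
w3 [283  76]
w4 [240  93]
[0.57084671 0.05483514 0.01200671] 1.0836979816838195 [ 0.2  0.1  0.1  0.6  0.3 -0.2  0.6  1.1  0.1 -0.4 -0.4 -0.4  0.4  0.3
 -0.3  0.3  0.1 -0.3  0.4  0.3  0.3  0.3  0.1  0.1 -0.3  0.6 -0.1  0.2
 -0.1 -0.2  0.7  0.3  0.2  0.6  0.1  0.1  0.6  0.2  0.2 -0.3 -0.5 -0.3
 -0.5 -0.3 -0.1 -0.2  0.2 -0.3  0.2  0.1 -0.2  0.5 -0.2 -0.1  0.5  0.2
  0.1  0.4  0.2 -0.2  0.5  0.4 -0.1 -0.2 -0.2 -0.3  0.8  0.  -0.3 -0.3
 -0.1 -0.6]
seat [0.55689725 0.05364658 0.106     ]
```

View pics/z3.png

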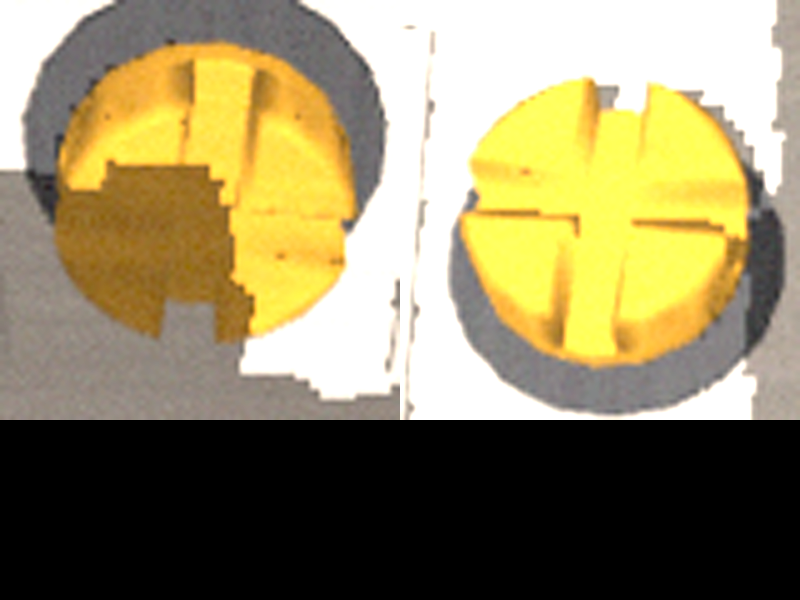

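```bash
cat >> fit.py <<'E'
P=(.57085,.05484,.085)
def axes(yaw=.085):
    c,s=np.cos(yaw),np.sin(yaw);R=np.array([[c,-s,0],[s,c,0],[0,0,1]])
    return R@np.array([np.cos(.6),0,np.sin(.6)]),R@np.array([0,1,0]),R@np.array([-np.sin(.6),0,np.cos(.6)]) # uphill X, Y, Z
E
python3 - <<'E'
from fit import *
seat=np.array([.5569,.05365,.106]);X,Y,Z=axes()
k=.0206
obs=[("w4",(284.4,115),-.021,0,0),("w4",(278.4,163.4),.021,0,0),("w3",(327.4,88),.021,0,0),("w3",(320.7,144.2),-k,0,.01),
("w2",(335.4,122.2),-k,.004,.01),("w2",(333.6,132.9),-k,-.004,.01),("w2",(352.5,158.7),-.004,-k,.01),("w2",(359.4,162.3),.004,-k,.01)]
Es={n:np.load(n+"E.npy") for n in("w2","w3","w4")}
def f(q,full=False):
    a,o=q[0],q[1:4]; c,s=np.cos(a),np.sin(a)
    return np.concatenate([proj("wrist",seat+o+X*(c*x+s*y)+Y*(-s*x+c*y)+Z*z,Es[n])[0]-uv for n,uv,x,y,z in obs])
r=least_squares(lambda q:np.r_[f(q),q[1:]*500],[0,0,0,0],loss="soft_l1")
print("cw angle relative to yaw .085:",r.x);print(f(r.x).reshape(-1,2).round(1).tolist())
E
```

```text
cw angle relative to yaw .085: [ 1.05673527e-01 -1.48188249e-04 -8.35930293e-05 -4.18290694e-04]
[[0.3, 0.0], [-0.1, 1.2], [-0.5, -2.1], [-0.1, -0.4], [-1.2, -0.1], [-0.6, 0.2], [-2.8, 1.1], [0.0, -0.2]]
```

Careful with the scale: shifts go in units of 20 mm and turns go in units of 0.05 rad. That gives: -0.038 m is -1.9, 0.012 m is 0.6.

```bash
echo '[[0,0,0,0,-0.5,-1.9,0.085],[0,0,0,0,-0.5,-1.9,0.085],[0,0,0,0.6,-1.9,0,0.085],[0,0,0,0.6,-1.9,0,0.085],[0,0,0,0.6,-1.9,0,0.085]]' | python3 steer.py >/dev/null
echo '[[0,0,0,0.6,-1.9,0,0.085],[0,0,0,0.5,-1.9,0,0.085],[0,0,0,0,-2,0,0.085],[0,0,0,0,-2,0,0.085],[0,0,0,0,-2,0,0.085]]' | python3 steer.py 
echo '[[0,0,0,0,-2,0,0.085],[0,0,0,0,-2,0,0.085],[0,0,0,0,0,0,0.085],[0,0,0,0,0,0,0.085]]' | python3 steer.py
python3 - <<'E'
from snap import *
im,E=snap("w5")
print(proj("wrist",[[.52,-.327,.144],[.52,-.327,.068]],E))
E
```

```text
time: 9.48
eef_pos: [0.5555, -0.2517, 0.2967]
tcp_rot: [-3.141, 0.001, -3.089]
ft_force: [0.7, 0.3, 0.5]
finger_gap: 0.0848
grasp_force: 0.0
time: 9.82
eef_pos: [0.5589, -0.3329, 0.2956]
tcp_rot: [-3.141, -0.001, -3.094]
ft_force: [0.6, -0.2, -0.3]
finger_gap: 0.0848
grasp_force: 0.0
[ 0.338  0.415  0.203  1.542 -0.086  1.194  2.174] [ 0.5589 -0.3329  0.2956] [-3.141e+00 -1.000e-03 -3.094e+00]
[[326.58359579 136.94147905]
 [325.02728427 130.24951553]]
```

View pics/w5.png

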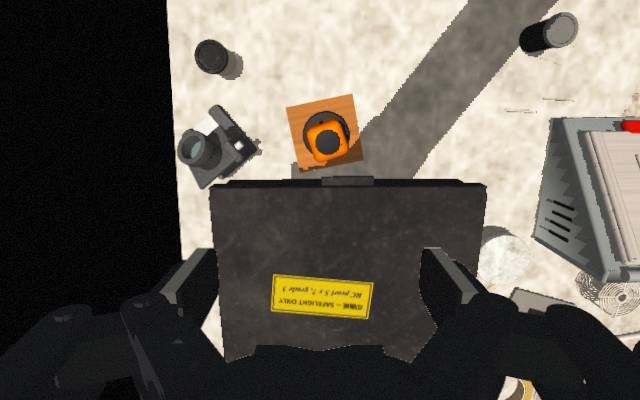

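The stand is at (325,133), turned slightly, with the orange handle at about (327,140). The focuser is at (215,150) and the black box edge at row 185. Next I'll compute the pose.

```bash
python3 - <<'E'
from fit import *
im=cv2.imread("pics/w5.png");E=np.load("w5E.npy");h=cv2.cvtColor(im,cv2.COLOR_BGR2HSV)
sub=np.zeros(im.shape[:2],bool);sub[90:178,280:370]=1
o=(h[...,0]>4)&(h[...,0]<16)&(h[...,1]>225)&(h[...,2]>150)&sub
st=(h[...,0]>4)&(h[...,0]<20)&(h[...,1]>90)&sub&~o
print(o.sum(),st.sum())
ro=cv2.boxPoints(cv2.minAreaRect(np.argwhere(o)[:,::-1].astype(np.float32)));print(ro)
s4=np.array([[286.5,107],[352.5,95],[364,160.5]])
S=np.array([onplane("wrist",u,.068,E) for u in s4]);print("stand",S,np.linalg.norm(np.diff(S,axis=0),axis=1),"centre",(S[0]+S[2])/2,"ang",[np.arctan2(*(S[i+1]-S[i])[::-1]) for i in(0,1)])
for z in(.12,.144):
  H=np.array([onplane("wrist",u,z,E) for u in ro]);print(z,H.mean(0),np.linalg.norm(np.diff(H,axis=0),axis=1),[np.arctan2(*(H[i+1]-H[i])[::-1]) for i in(0,1)])
c=crop(im,280,88,92,92,6)
cv2.imwrite("pics/z5.png",c)
E
```

```text
486 3194
[[304.1387  130.13138]
 [337.45987 118.01459]
 [349.69345 151.65692]
 [316.37228 163.77371]]
stand [[ 0.49771262 -0.36899202]
 [ 0.4821869  -0.30013502]
 [ 0.55070211 -0.28240612]] [0.07058565 0.0707718 ] centre [ 0.52420736 -0.32569907] ang [np.float64(1.7925653951547325), np.float64(0.2532049034990837)]
0.12 [ 0.52607069 -0.32583013] [0.03256105 0.03311423 0.03339219] [np.float64(1.9617761737661212), np.float64(0.41672211189524755)]
0.144 [ 0.52355669 -0.32651877] [0.03010725 0.03061874 0.03087576] [np.float64(1.961776173766128), np.float64(0.4167221118952731)]
```

View pics/z5.png

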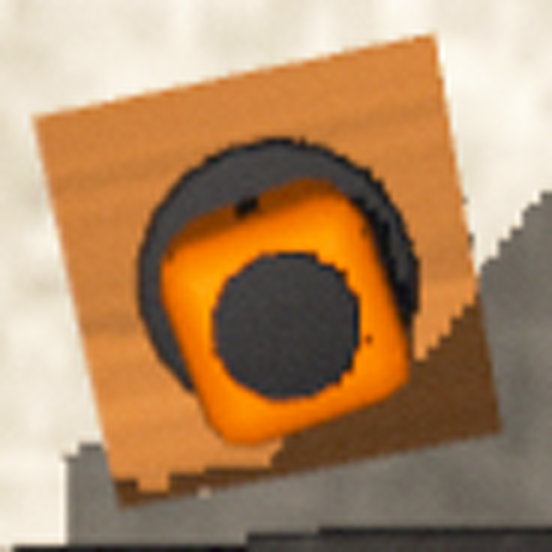

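To row units: 0.0336 m is 1.68, 0.0086 m is 0.43, -0.12 rad is -2.4.

```bash
echo '[[0,0,0,1.68,0.43,0,0.06],[0,0,-2.4,0,0,0,0.06],[0,0,-2.4,0,0,0,0.06],[0,0,-2.3,0,0,0,0.06],[0,0,0,0,0,0,0.06]]' | python3 steer.py
echo '[[0,0,0,0,0,1.75,0.06],[0,0,0,0,0,1.75,0.06],[0,0,0,0,0,1.75,0.06],[0,0,0,0,0,1,0.06],[0,0,0,0,0,0,0.06]]' | python3 steer.py
```

```text
time: 10.28
eef_pos: [0.5267, -0.3207, 0.2966]
tcp_rot: [3.141, 0.001, -2.727]
ft_force: [0.1, 0.9, -0.1]
finger_gap: 0.0601
grasp_force: 0.0
time: 10.7
eef_pos: [0.5237, -0.3198, 0.1663]
tcp_rot: [3.134, -0.006, -2.734]
ft_force: [-0.5, 0.2, -0.0]
finger_gap: 0.0603
grasp_force: 0.0
```

```bash
echo '[[0,0,0,0.07,-0.3,0,0.06],[0,0,0,0,0,1.5,0.06],[0,0,0,0,0,1.5,0.06],[0,0,0,0,0,0.8,0.06],[0,0,0,0,0,0,0.06]]' | python3 steer.py
python3 - <<'E'
from h import *
print(ctrl.read_state()["eef_pos"],ctrl.read_state()["joint_pos"].round(2))
E
```

```text
time: 11.12
eef_pos: [0.5267, -0.3287, 0.094]
tcp_rot: [3.139, -0.002, -2.734]
ft_force: [-1.0, -0.3, 0.3]
finger_gap: 0.0599
grasp_force: 0.0
[ 0.52670166 -0.32865146  0.09397863] [ 0.42  0.58  0.11  1.78 -0.09  0.79  2.56]
```

To row units: -0.04 m is -2, -0.035 m is -1.75.

```bash
echo '[[0,0,0,0,0,0,0.0],[0,0,0,0,0,0,0],[0,0,0,0,0,0,0],[0,0,0,0,0,0,0],[0,0,0,0,0,0,0]]' | python3 steer.py
echo '[[0,0,0,0,0,0,0.0],[0,0,0,0,0,-0.5,0],[0,0,0,0,0,-1,0],[0,0,0,0,0,-1.5,0],[0,0,0,0,0,-1.75,0]]' | python3 steer.py
echo '[[0,0,0,0,0,-2,0.0],[0,0,0,0,0,-2,0],[0,0,0,0,0,-1.5,0],[0,0,0,0,0,0,0]]' | python3 steer.py
python3 - <<'E'
from snap import *
E=np.load("w5E.npy");print("cap",onplane("wrist",(327.5,142.2),.147,E))
im,E=snap("w6")
for n in("scene","side"): cv2.imwrite(f"pics/{n}6.png",ctrl.snapshot(n)[:,:,::-1])
E
```

```text
time: 11.53
eef_pos: [0.529, -0.3299, 0.0982]
tcp_rot: [-3.138, 0.003, -2.733]
ft_force: [-0.3, 1.7, 7.9]
finger_gap: 0.0313
grasp_force: 60.6
time: 11.95
eef_pos: [0.526, -0.3287, 0.1906]
tcp_rot: [3.139, -0.002, -2.733]
ft_force: [0.7, 0.6, -1.9]
finger_gap: 0.0312
grasp_force: 59.7
time: 12.28
eef_pos: [0.5299, -0.3313, 0.3095]
tcp_rot: [-3.13, 0.009, -2.733]
ft_force: [1.4, -0.9, -0.9]
finger_gap: 0.0316
grasp_force: 59.9
cap [ 0.52412724 -0.32605985]
[ 0.396  0.349  0.144  1.599 -0.054  1.182  2.53 ] [ 0.5299 -0.3313  0.3095] [-3.13   0.009 -2.733]
```

```bash
cat > go.py <<'E'
from fit import *
import sys
seat=np.array([.5569,.05365,.106])
def target(h,L=.090,phi=.106,turn=0,off=(0,0)):
    X,Y,Z=axes();a=phi+turn;Xp=np.cos(a)*X-np.sin(a)*Y;Yp=np.cross(Z,Xp)
    return seat+Z*(L+h)+off[0]*X+off[1]*Y,np.column_stack([-Xp,Yp,-Z])
def delta(p,R):
    s=ctrl.read_state();R0=Rn.from_euler("xyz",s["tcp_rot"]).as_matrix()
    rv=Rn.from_matrix(R0.T@R).as_rotvec();d=R0.T@(p-s["eef_pos"])
    print("rv",rv.round(3),np.linalg.norm(rv).round(3),"d",d.round(4),np.linalg.norm(d).round(3),"pos",s["eef_pos"].round(4),"target",p.round(4))
    print("tilt",np.arccos(min(1,R0[:,2]@R[:,2])).round(3),"F",s["ft_force"].round(1),"M",s["moment"].round(2),"q",s["joint_pos"].round(2))
    # driver tip in seat frame
    X,Y,Z=axes();e=s["eef_pos"]+R0[:,2]*.09-seat;print("tip in seat XYZ mm",(np.array([X@e,Y@e,Z@e])*1e3).round(1))
if __name__=="__main__":
    a=[float(x) for x in sys.argv[1:]]
    delta(*target(a[0],turn=a[1] if len(a)>1 else 0,off=a[2:4] if len(a)>3 else (0,0)))
E
python3 go.py .05
```

```text
rv [ 0.066 -0.601  0.417] 0.734 d [-0.105   0.3643  0.079 ] 0.387 pos [ 0.5267 -0.329   0.3006] target [0.4781 0.0469 0.2215]
tilt 0.6 F [ 0.8 -0.2 -2.2] M [0.04 0.02 0.  ] q [ 0.4   0.36  0.14  1.61 -0.05  1.18  2.53]
tip in seat XYZ mm [   7.4 -378.7  121.7]
```

```bash
echo '[[0,0,0,-0.525,1.82,0,0],[0,0,0,-0.525,1.82,0,0],[0,0,0,-0.525,1.82,0,0],[0,0,0,-0.525,1.82,0,0],[0,0,0,-0.525,1.82,0,0]]' | python3 steer.py >/dev/null
echo '[[0,0,0,-0.525,1.82,0,0],[0,0,0,-0.525,1.82,0,0],[0,0,0,-0.525,1.82,0,0],[0,0,0,-0.525,1.82,0,0],[0,0,0,-0.525,1.82,0,0]]' | python3 steer.py
echo '[[0.22,-2,1.39,0,0,0,0],[0.22,-2,1.39,0,0,0,0],[0.22,-2,1.39,0,0,0,0],[0.22,-2,1.39,0,0,0,0],[0.22,-2,1.39,0,0,0,0]]' | python3 steer.py
echo '[[0.22,-2,1.39,0,0,0,0],[0,0,0,0,0,0,0],[0,0,0,0,0,0,0]]' | python3 steer.py
python3 go.py .05
```

```text
time: 13.27
eef_pos: [0.4769, 0.048, 0.2987]
tcp_rot: [3.141, -0.003, -2.733]
ft_force: [0.9, -0.1, -2.5]
finger_gap: 0.0315
grasp_force: 60.2
time: 13.68
eef_pos: [0.4774, 0.046, 0.2988]
tcp_rot: [3.103, 0.501, -3.102]
ft_force: [0.4, -0.8, -2.0]
finger_gap: 0.0311
grasp_force: 60.4
time: 13.93
eef_pos: [0.4768, 0.046, 0.2984]
tcp_rot: [3.073, 0.59, 3.102]
ft_force: [0.8, -0.5, -1.2]
finger_gap: 0.0315
grasp_force: 60.4
rv [-0.001 -0.006  0.003] 0.007 d [ 0.0417 -0.0035  0.0645] 0.077 pos [0.4768 0.046  0.2984] target [0.4781 0.0469 0.2215]
tilt 0.006 F [ 0.8 -0.5 -1.2] M [-0.07  0.77  0.02] q [ 0.   -0.17 -0.19  2.32  0.08  0.39  1.29]
tip in seat XYZ mm [ 41.6  -0.9 114.2]
```

To row units: 0.0245 m is 1.225, 0.0209 m is 1.045, -0.006 rad is -0.12.

```bash
echo '[[0,-0.12,0,1.045,-0.085,1,0],[0,0,0,1.04,-0.09,1,0],[0,0,0,0,0,1.225,0],[0,0,0,0,0,0,0],[0,0,0,0,0,0,0]]' | python3 steer.py
python3 go.py .02
python3 - <<'E'
from snap import *
im,E=snap("w7")
a=ctrl.snapshot("side")[:,:,::-1];b=ctrl.snapshot("scene")[:,:,::-1]
cv2.imwrite("pics/side7.png",a);cv2.imwrite("pics/scene7.png",b)
from go import target,axes,seat
X,Y,Z=axes()
s=ctrl.read_state();R=Rn.from_euler("xyz",s["tcp_rot"]).as_matrix();t=s["eef_pos"]
for n in("side","scene"): print(n,"tip",proj(n,t+R[:,2]*.09)[0].round(1),"top",proj(n,t-R[:,2]*.049)[0].round(1),"collar",proj(n,t+R[:,2]*.026)[0].round(1),"head",proj(n,seat+Z*.01)[0].round(1))
print("wrist tip",proj("wrist",t+R[:,2]*.09,E)[0],"head",proj("wrist",seat+Z*.01,E)[0])
E
```

```text
time: 14.35
eef_pos: [0.4806, 0.0466, 0.2246]
tcp_rot: [3.072, 0.598, 3.098]
ft_force: [-0.1, 0.2, -2.6]
finger_gap: 0.0314
grasp_force: 60.2
rv [-0.002  0.002  0.   ] 0.003 d [0.0038 0.0002 0.0311] 0.031 pos [0.4806 0.0466 0.2246] target [0.495  0.0484 0.1968]
tilt 0.003 F [-0.1  0.2 -2.6] M [-0.07  0.82  0.02] q [ 0.12 -0.02 -0.33  2.41  0.39  0.17  0.97]
tip in seat XYZ mm [ 3.9 -0.8 51.1]
[ 0.124 -0.022 -0.33   2.406  0.394  0.171  0.972] [0.4806 0.0466 0.2246] [3.072 0.598 3.098]
side tip [276.3 174.6] top [265.4 163. ] collar [271.5 169.6] head [278.8 179.6]
scene tip [361.9 228.7] top [394.6 186.8] collar [376.3 210.3] head [354.4 239.9]
wrist tip [317.84254262 202.76882777] head [317.83317376 181.27440678]
```

To row units: 0.01 m is 0.5, 0.005 m is 0.25.

```bash
echo '[[0,0,0,0.095,0,0.5,0],[0,0,0,0.095,0,0.5,0],[0,0,0,0,0,0.25,0],[0,0,0,0,0,0,0],[0,0,0,0,0,0,0]]' | python3 steer.py
python3 go.py .02
```

```text
time: 14.92
eef_pos: [0.4877, 0.046, 0.2082]
tcp_rot: [3.081, 0.598, 3.102]
ft_force: [-0.5, -0.4, -1.8]
finger_gap: 0.0313
grasp_force: 60.3
rv [-0.01   0.002  0.003] 0.011 d [0.0005 0.0019 0.0136] 0.014 pos [0.4877 0.046  0.2082] target [0.495  0.0484 0.1968]
tilt 0.01 F [-0.5 -0.4 -1.8] M [-0.1   0.78  0.03] q [ 0.37  0.05 -0.58  2.4   0.77  0.15  0.61]
tip in seat XYZ mm [ 0.3 -2.7 33.7]
```

```bash
echo '[[-0.2,0,0.06,0,0.1,0.25,0],[0,0,0,0,0,0.25,0],[0,0,0,0,0,0.2,0],[0,0,0,0,0,0,0],[0,0,0,0,0,0,0]]' | python3 steer.py
python3 go.py .02; echo '[[0,0,0,0,0,0,0],[0,0,0,0,0,0,0],[0,0,0,0,0,0,0]]' | python3 steer.py; python3 go.py .015
```

```text
time: 15.33
eef_pos: [0.4939, 0.0479, 0.1968]
tcp_rot: [3.076, 0.596, 3.102]
ft_force: [-0.4, 0.5, -1.6]
finger_gap: 0.0314
grasp_force: 60.3
rv [-0.004 -0.001  0.003] 0.005 d [-0.0009  0.0005  0.0006] 0.001 pos [0.4939 0.0479 0.1968] target [0.495  0.0484 0.1968]
tilt 0.004 F [-0.4  0.5 -1.6] M [-0.08  0.84  0.  ] q [ 0.46  0.1  -0.68  2.39  1.06  0.15  0.34]
tip in seat XYZ mm [-1.1 -0.8 20.6]
time: 15.58
eef_pos: [0.4937, 0.0487, 0.1966]
tcp_rot: [3.075, 0.595, 3.103]
ft_force: [0.2, -0.1, -1.7]
finger_gap: 0.0312
grasp_force: 60.3
rv [-0.003 -0.001  0.004] 0.005 d [-0.0012 -0.0003  0.0055] 0.006 pos [0.4937 0.0487 0.1966] target [0.4978 0.0486 0.1927]
tilt 0.003 F [ 0.2 -0.1 -1.7] M [-0.06  0.83  0.05] q [ 0.46  0.1  -0.69  2.39  1.06  0.15  0.34]
tip in seat XYZ mm [-1.3  0.2 20.5]
```

```bash
echo '[[0,0,0.08,-0.06,0,0.25,0],[0,0,0,0,0,0.15,0],[0,0,0,0,0,0.15,0],[0,0,0,0,0,0,0]]' | python3 steer.py; python3 go.py .005
echo '[[0,0,0,0,0,0.1,0],[0,0,0,0,0,0.1,0],[0,0,0,0,0,0,0]]' | python3 steer.py; python3 go.py .0
```

```text
time: 15.92
eef_pos: [0.5013, 0.049, 0.1879]
tcp_rot: [3.072, 0.595, 3.098]
ft_force: [1.9, -0.1, -0.2]
finger_gap: 0.0314
grasp_force: 60.4
rv [-0.003 -0.001 -0.   ] 0.003 d [ 0.0002 -0.0001  0.0041] 0.004 pos [0.5013 0.049  0.1879] target [0.5035 0.0491 0.1844]
tilt 0.003 F [ 1.9 -0.1 -0.2] M [-0.13  0.42 -0.08] q [ 0.39  0.13 -0.62  2.38  1.24  0.15  0.16]
tip in seat XYZ mm [ 0.1 -0.1  9.1]
time: 16.17
eef_pos: [0.5038, 0.0493, 0.1852]
tcp_rot: [3.072, 0.596, 3.098]
ft_force: [1.7, -0.6, 0.4]
finger_gap: 0.0316
grasp_force: 60.8
rv [-0.003 -0.    -0.   ] 0.003 d [ 0.0007 -0.0002  0.0054] 0.005 pos [0.5038 0.0493 0.1852] target [0.5063 0.0493 0.1803]
tilt 0.003 F [ 1.7 -0.6  0.4] M [-0.1   0.14 -0.11] q [ 0.37  0.14 -0.6   2.38  1.3   0.15  0.09]
tip in seat XYZ mm [ 0.7 -0.1  5.4]
```

```bash
echo '[[0,0,0,0.035,0,0.1,0],[0,0,0,0,0,0.1,0],[0,0,0,0,0,0,0]]' | python3 steer.py; python3 go.py .0
echo '[[0,0,0,0,0,0.1,0],[0,0,0,0,0,0,0],[0,0,0,0,0,0,0]]' | python3 steer.py; python3 go.py .0
```

```text
time: 16.42
eef_pos: [0.506, 0.0494, 0.1819]
tcp_rot: [3.072, 0.597, 3.097]
ft_force: [3.7, -0.8, 0.0]
finger_gap: 0.0318
grasp_force: 60.5
rv [-0.003  0.001 -0.001] 0.003 d [ 0.0007 -0.0002  0.0015] 0.002 pos [0.506  0.0494 0.1819] target [0.5063 0.0493 0.1803]
tilt 0.003 F [ 3.7 -0.8  0. ] M [ 0.02 -0.5  -0.09] q [ 0.35  0.15 -0.59  2.38  1.38  0.16  0.02]
tip in seat XYZ mm [ 0.8 -0.2  1.5]
time: 16.67
eef_pos: [0.5068, 0.0495, 0.1811]
tcp_rot: [3.073, 0.598, 3.098]
ft_force: [-10.3, -1.5, 15.9]
finger_gap: 0.0314
grasp_force: 63.3
rv [-0.004  0.002  0.   ] 0.004 d [ 0.0009 -0.0003  0.0003] 0.001 pos [0.5068 0.0495 0.1811] target [0.5063 0.0493 0.1803]
tilt 0.004 F [-10.3  -1.5  15.9] M [-0.09  0.   -0.07] q [ 0.35  0.16 -0.58  2.38  1.41  0.16 -0.01]
tip in seat XYZ mm [ 1.1 -0.2  0.3]
```

To row units: 0.0002 m is 0.01, 0.1 rad is 2.

```bash
echo '[[0,0,0,0,0,0,0],[0,0,1,0,0,0,0],[0,0,2,0,0,0.01,0],[0,0,2,0,0,0.01,0],[0,0,0,0,0,0,0]]' | python3 steer.py; python3 go.py .0 .25
echo '[[0,0,2,0,0,0.01,0],[0,0,2,0,0,0.01,0],[0,0,0,0,0,0,0]]' | python3 steer.py; python3 go.py .0 .45
```

```text
time: 17.08
eef_pos: [0.5071, 0.0491, 0.1808]
tcp_rot: [2.908, 0.56, 2.798]
ft_force: [-8.4, -2.5, 16.2]
finger_gap: 0.0315
grasp_force: 62.8
rv [-0.004  0.003 -0.004] 0.007 d [ 0.001  -0.     -0.0001] 0.001 pos [0.5071 0.0491 0.1808] target [0.5063 0.0493 0.1803]
tilt 0.005 F [-8.4 -2.5 16.2] M [-0.32 -0.14 -0.18] q [ 0.34  0.16 -0.58  2.38  1.41  0.16 -0.27]
tip in seat XYZ mm [ 1.1 -0.8 -0.1]
time: 17.33
eef_pos: [0.5073, 0.0487, 0.1804]
tcp_rot: [2.796, 0.503, 2.575]
ft_force: [-8.0, -3.4, 16.1]
finger_gap: 0.0312
grasp_force: 62.8
rv [-0.004  0.004 -0.004] 0.007 d [ 0.0012  0.0001 -0.0005] 0.001 pos [0.5073 0.0487 0.1804] target [0.5063 0.0493 0.1803]
tilt 0.006 F [-8.  -3.4 16.1] M [-0.44 -0.12 -0.25] q [ 0.34  0.16 -0.57  2.38  1.42  0.16 -0.48]
tip in seat XYZ mm [ 1.1 -1.2 -0.5]
```

```bash
echo '[[0,0,2,0,0,0.01,0],[0,0,2,0,0,0.01,0],[0,0,2,0,0,0.01,0],[0,0,0,0,0,0,0]]' | python3 steer.py; python3 go.py .0 .75
echo '[[0,0,2,0,0,0.01,0],[0,0,2,0,0,0.01,0],[0,0,2,0,0,0.01,0],[0,0,0,0,0,0,0]]' | python3 steer.py; python3 go.py .0 1.05
```

```text
time: 17.67
eef_pos: [0.5075, 0.0481, 0.1798]
tcp_rot: [2.665, 0.382, 2.27]
ft_force: [-8.2, -2.9, 15.8]
finger_gap: 0.0315
grasp_force: 62.8
rv [-0.003  0.006 -0.005] 0.008 d [ 0.0014  0.0003 -0.0011] 0.002 pos [0.5075 0.0481 0.1798] target [0.5063 0.0493 0.1803]
tilt 0.007 F [-8.2 -2.9 15.8] M [-0.7  -0.09 -0.5 ] q [ 0.34  0.16 -0.57  2.38  1.43  0.16 -0.79]
tip in seat XYZ mm [ 0.8 -1.9 -1.1]
time: 18.0
eef_pos: [0.5077, 0.0477, 0.1791]
tcp_rot: [2.582, 0.233, 1.996]
ft_force: [-9.6, -4.6, 16.5]
finger_gap: 0.0313
grasp_force: 62.9
rv [-0.002  0.007 -0.005] 0.009 d [ 0.0018  0.0003 -0.0017] 0.002 pos [0.5077 0.0477 0.1791] target [0.5063 0.0493 0.1803]
tilt 0.008 F [-9.6 -4.6 16.5] M [-0.85  0.06 -0.58] q [ 0.33  0.16 -0.57  2.38  1.44  0.16 -1.09]
tip in seat XYZ mm [ 0.5 -2.5 -1.7]
```

To row units: 0.0002 m is 0.01, 0.1 rad is 2.

```bash
echo '[[0,0,2,0,0,0.01,0],[0,0,2,0,0,0.01,0],[0,0,2,0,0,0.01,0],[0,0,0,0,0,0,0]]' | python3 steer.py; python3 go.py .0 1.35
echo '[[0,0,1.4,0,0,0.005,0],[0,0,1,0,0,0,0],[0,0,0,0,0,0,0]]' | python3 steer.py; python3 go.py .0 1.47
```

```text
time: 18.33
eef_pos: [0.5076, 0.0472, 0.1783]
tcp_rot: [2.545, 0.069, 1.741]
ft_force: [-12.5, -5.1, 17.5]
finger_gap: 0.0313
grasp_force: 63.2
rv [-0.001  0.009 -0.005] 0.01 d [ 0.0022  0.0004 -0.0023] 0.003 pos [0.5076 0.0472 0.1783] target [0.5063 0.0493 0.1803]
tilt 0.009 F [-12.5  -5.1  17.5] M [-1.14  0.36 -0.67] q [ 0.33  0.16 -0.56  2.38  1.45  0.16 -1.4 ]
tip in seat XYZ mm [-0.1 -3.1 -2.3]
time: 18.58
eef_pos: [0.507, 0.0464, 0.1777]
tcp_rot: [2.542, 0.004, 1.643]
ft_force: [-14.0, -6.0, 18.2]
finger_gap: 0.0314
grasp_force: 63.5
rv [-0.001  0.01  -0.003] 0.011 d [ 0.003   0.001  -0.0024] 0.004 pos [0.507  0.0464 0.1777] target [0.5063 0.0493 0.1803]
tilt 0.01 F [-14.   -6.   18.2] M [-1.51  0.81 -0.67] q [ 0.33  0.16 -0.56  2.39  1.45  0.16 -1.52]
tip in seat XYZ mm [-1.1 -3.9 -2.3]
```

To row units: 0.05 rad is 1.

```bash
echo '[[0,0,1,0,0,0,0],[0,0,0.8,0,0,0,0],[0,0,0,0,0,0,0],[0,0,0,0,0,0,0]]' | python3 steer.py; python3 go.py .0 1.56
```

```text
time: 18.92
eef_pos: [0.5068, 0.0465, 0.1776]
tcp_rot: [2.544, -0.044, 1.572]
ft_force: [-14.3, -6.3, 17.1]
finger_gap: 0.0318
grasp_force: 63.5
rv [-0.     0.01   0.001] 0.01 d [ 0.003   0.001  -0.0024] 0.004 pos [0.5068 0.0465 0.1776] target [0.5063 0.0493 0.1803]
tilt 0.01 F [-14.3  -6.3  17.1] M [-1.92  0.89 -0.31] q [ 0.33  0.16 -0.56  2.39  1.45  0.16 -1.61]
tip in seat XYZ mm [-1.4 -3.8 -2.4]
```

```bash
echo '[[0,0,-1.6,0,0,-0.1,0],[0,0,0,0,0,-0.2,0],[0,0,0,0,0,-0.3,0],[0,0,0,0,0,-0.5,0],[0,0,0,0,0,0,0]]' | python3 steer.py
echo '[[0,0,0,0,0,-0.75,0],[0,0,0,0,0,-1,0],[0,0,0,0,0,-1,0],[0,0,0,0,0,-1,0],[0,0,0,0,0,0,0]]' | python3 steer.py
python3 go.py .08 1.48
```

```text
time: 19.33
eef_pos: [0.4942, 0.0482, 0.1956]
tcp_rot: [2.543, -0.006, 1.64]
ft_force: [-0.6, 0.5, -2.0]
finger_gap: 0.0316
grasp_force: 60.5
time: 19.75
eef_pos: [0.4746, 0.0419, 0.2239]
tcp_rot: [2.548, -0.0, 1.631]
ft_force: [0.8, -0.8, -2.1]
finger_gap: 0.0312
grasp_force: 60.4
rv [-0.006  0.014 -0.006] 0.016 d [ 0.0044  0.0017 -0.0259] 0.026 pos [0.4746 0.0419 0.2239] target [0.4613 0.0455 0.2463]
tilt 0.015 F [ 0.8 -0.8 -2.1] M [-0.11  0.75 -0.01] q [ 0.72 -0.01 -0.9   2.39  0.36  0.18 -0.45]
tip in seat XYZ mm [-2.5 -6.  54.2]
```

```bash
cat > st.py <<'E'
from go import *
def down(yaw): return Rn.from_euler("xyz",[np.pi,0,yaw]).as_matrix()
def dl(p,yaw):
    s=ctrl.read_state();R0=Rn.from_euler("xyz",s["tcp_rot"]).as_matrix();p=np.array([s["eef_pos"][i] if p[i] is None else p[i] for i in range(3)])
    rv=Rn.from_matrix(R0.T@down(yaw)).as_rotvec()
    print("rv",rv.round(3),np.linalg.norm(rv).round(3),"d",(R0.T@(p-s["eef_pos"])).round(4),"pos",s["eef_pos"].round(4),"rot",s["tcp_rot"].round(3),"F",s["ft_force"].round(1),"q",s["joint_pos"].round(2))
E
python3 -c "
from st import *
dl((None,None,.30),1.6)"
```

```text
rv [ 0.594 -0.01   0.03 ] 0.595 d [ 0.      0.0426 -0.0631] pos [0.4746 0.0419 0.2239] rot [ 2.548 -0.     1.631] F [ 0.8 -0.8 -2.1] q [ 0.72 -0.01 -0.9   2.39  0.36  0.18 -0.45]
```

To row units: -0.0315 m is -1.575, 0.0213 m is 1.065, 0.1 rad is 2.

```bash
echo '[[0,0,0,0,1.065,-1.575,0],[0,0,0,0,1.065,-1.575,0],[2,0,0,0,0,0,0],[2,0,0,0,0,0,0],[2,0,0,0,0,0,0]]' | python3 steer.py
echo '[[2,0,0,0,0,0,0],[2,0,0,0,0,0,0],[1.9,-0.2,0.6,0,0,0,0],[0,0,0,0,0,0,0],[0,0,0,0,0,0,0]]' | python3 steer.py
python3 -c "
from st import *
dl((.525,-.326,.30),.40)
from snap import *
im,E=snap('w8')
u=proj('wrist',seat,E)[0];print(u)
c=ctrl.snapshot('scene')[:,:,::-1];a=ctrl.snapshot('side')[:,:,::-1]
cv2.imwrite('pics/scene8.png',c);cv2.imwrite('pics/side8.png',a)
"
```

```text
time: 20.17
eef_pos: [0.4754, 0.0327, 0.2581]
tcp_rot: [2.857, 0.023, 1.614]
ft_force: [0.2, 0.2, -2.1]
finger_gap: 0.0316
grasp_force: 60.4
time: 20.58
eef_pos: [0.4761, 0.0344, 0.2557]
tcp_rot: [-3.135, 0.026, 1.586]
ft_force: [-0.9, 1.0, -2.3]
finger_gap: 0.0315
grasp_force: 60.5
rv [0.009 0.027 1.186] 1.187 d [-0.3622  0.043  -0.035 ] pos [0.4761 0.0344 0.2557] rot [-3.135  0.026  1.586] F [-0.9  1.  -2.3] q [ 0.6   0.27 -0.87  1.94  0.26  1.06 -0.37]
[ 0.601  0.268 -0.871  1.937  0.262  1.058 -0.37 ] [0.4761 0.0344 0.2557] [-3.135  0.026  1.586]
[412.83819103 158.32342247]
```

```bash
python3 -c "
from h import *
im=cv2.imread('pics/w8.png');c=crop(im,260,70,220,200,3);cv2.imwrite('pics/z8.png',c[:600])"
```

```text
(no output)
```

View pics/z8.png

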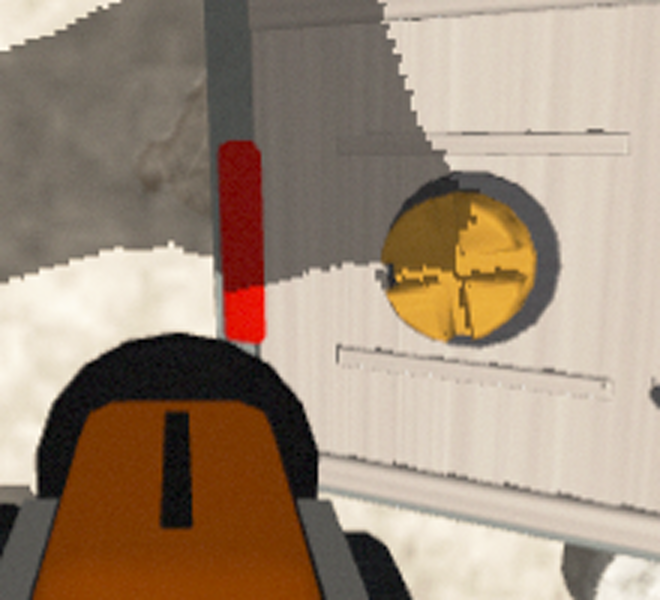

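```bash
python3 -c "
from go import *
E=np.load('w8E.npy');X,Y,Z=axes()
for ph in(1.1,1.25,1.4):
  s0=seat-Z*.002*ph;a=ph-np.pi/2;c,s=np.cos(a),np.sin(a)
  for x,y,z in((-.0206,-.004,.01),(-.0206,.004,.01),(.0206,-.004,.01),(.0206,-.004,0),(.0206,.004,0),(.004,-.0206,.01),(-.004,-.0206,.01),(0,0,.01)):
    print(ph,(x,y,z),((proj('wrist',s0+X*(c*x+s*y)+Y*(-s*x+c*y)+Z*z,E)[0]-(260,70))*3).round())
"
```

```text
1.1 (-0.0206, -0.004, 0.01) [394. 310.]
1.1 (-0.0206, 0.004, 0.01) [383. 286.]
1.1 (0.0206, -0.004, 0.01) [521. 253.]
1.1 (0.0206, -0.004, 0) [532. 247.]
1.1 (0.0206, 0.004, 0) [520. 221.]
1.1 (0.004, -0.0206, 0.01) [493. 331.]
1.1 (-0.004, -0.0206, 0.01) [468. 341.]
1.1 (0, 0, 0.01) [449. 270.]
1.25 (-0.0206, -0.004, 0.01) [389. 301.]
1.25 (-0.0206, 0.004, 0.01) [381. 275.]
1.25 (0.0206, -0.004, 0.01) [524. 264.]
1.25 (0.0206, -0.004, 0) [534. 257.]
1.25 (0.0206, 0.004, 0) [526. 230.]
1.25 (0.004, -0.0206, 0.01) [484. 336.]
1.25 (-0.004, -0.0206, 0.01) [458. 342.]
1.25 (0, 0, 0.01) [449. 270.]
1.4 (-0.0206, -0.004, 0.01) [385. 291.]
1.4 (-0.0206, 0.004, 0.01) [381. 265.]
1.4 (0.0206, -0.004, 0.01) [524. 275.]
1.4 (0.0206, -0.004, 0) [535. 268.]
1.4 (0.0206, 0.004, 0) [531. 240.]
1.4 (0.004, -0.0206, 0.01) [474. 339.]
1.4 (-0.004, -0.0206, 0.01) [448. 341.]
1.4 (0, 0, 0.01) [450. 270.]
```

The slot corners match the model at 1.4 rad (left gap at about (385,278), right edge (527,275)), so the screw is at its stop. I'll take the driver back to the stand.

To row units: -0.0402 m is -2.01, -0.035 m is -1.75.

```bash
echo '[[0,0,0,0,0,-1.75,0],[0,0,0,-2.01,0.24,0,0],[0,0,0,-2.01,0.24,0,0],[0,0,0,-2.01,0.24,0,0],[0,0,0,-2.01,0.24,0,0]]' | python3 steer.py >/dev/null
echo '[[0,0,0,-2.01,0.24,0,0],[0,0,0,-2.01,0.24,0,0],[0,0,0,-2.01,0.24,0,0],[0,0,0,-2.01,0.24,0,0],[0,0,0,-2.01,0.24,0,0]]' | python3 steer.py
echo '[[0,0,2.4,0,0,0,0],[0,0,2.4,0,0,0,0],[0,0,2.4,0,0,0,0],[0,0,2.4,0,0,0,0],[0,0,2.4,0,0,0,0]]' | python3 steer.py >/dev/null
echo '[[0,0,2.4,0,0,0,0],[0,0,2.4,0,0,0,0],[0,0,2.4,0,0,0,0],[0,0,2.4,0,0,0,0],[0,0,2.2,0,0,0,0]]' | python3 steer.py
echo '[[0,0,0,0,0,0,0],[0,0,0,0,0,0,0],[0,0,0,0,0,0,0]]' | python3 steer.py
python3 -c "
from st import *
dl((.523,-.327,.19),.40)"
```

```text
time: 21.57
eef_pos: [0.5233, -0.3276, 0.3017]
tcp_rot: [-3.135, 0.029, 1.586]
ft_force: [1.3, 0.5, -1.9]
finger_gap: 0.0312
grasp_force: 61.0
time: 22.4
eef_pos: [0.5234, -0.3254, 0.3016]
tcp_rot: [3.118, 0.017, 0.39]
ft_force: [0.8, -0.6, -2.5]
finger_gap: 0.0314
grasp_force: 60.8
time: 22.65
eef_pos: [0.524, -0.3251, 0.3013]
tcp_rot: [3.12, 0.016, 0.399]
ft_force: [-0.6, 0.1, -2.5]
finger_gap: 0.0313
grasp_force: 60.8
rv [ 0.021  0.016 -0.001] 0.027 d [ 1.000e-04 -1.100e-03  1.113e-01] pos [ 0.524  -0.3251  0.3013] rot [3.12  0.016 0.399] F [-0.6  0.1 -2.5] q [ 0.83  0.39 -0.45  1.59  0.21  1.2  -0.84]
```

To row units: 0.035 m is 1.75, -0.001 m is -0.05, 0.021 rad is 0.42.

```bash
echo '[[0.42,0.32,0,0,-0.05,0,0],[0,0,0,0,0,1.75,0],[0,0,0,0,0,1.75,0],[0,0,0,0,0,1.75,0],[0,0,0,0,0,0,0]]' | python3 steer.py; echo '[[0,0,0,0,0,0,0],[0,0,0,0,0,0,0]]' | python3 steer.py
python3 -c "
from st import *
dl((.523,-.327,.15),.40)"
```

```text
time: 23.07
eef_pos: [0.5194, -0.3227, 0.1887]
tcp_rot: [-3.13, 0.007, 0.397]
ft_force: [-1.5, 1.1, -2.6]
finger_gap: 0.0317
grasp_force: 60.5
time: 23.23
eef_pos: [0.5252, -0.3248, 0.1978]
tcp_rot: [3.141, -0.002, 0.397]
ft_force: [0.6, -0.4, -1.4]
finger_gap: 0.031
grasp_force: 60.5
rv [ 0.001 -0.002 -0.003] 0.004 d [-0.003   0.0012  0.0477] pos [ 0.5252 -0.3248  0.1978] rot [ 3.141e+00 -2.000e-03  3.970e-01] F [ 0.6 -0.4 -1.4] q [ 0.82  0.49 -0.43  1.7   0.24  1.   -0.87]
```

To row units: 0.015 m is 0.75, -0.003 m is -0.15.

```bash
echo '[[0,0,0,-0.15,0.05,0.75,0],[0,0,0,0,0,0.75,0],[0,0,0,0,0,0,0],[0,0,0,0,0,0,0],[0,0,0,0,0,0,0]]' | python3 steer.py
python3 -c "
from st import *
dl((.523,-.327,.15),.40)"
```

```text
time: 23.65
eef_pos: [0.5231, -0.3267, 0.1682]
tcp_rot: [3.14, -0.002, 0.397]
ft_force: [-0.4, 0.5, -1.3]
finger_gap: 0.0311
grasp_force: 60.7
rv [ 0.002 -0.002 -0.003] 0.004 d [-0.0003  0.0002  0.0182] pos [ 0.5231 -0.3267  0.1682] rot [ 3.14e+00 -2.00e-03  3.97e-01] F [-0.4  0.5 -1.3] q [ 0.82  0.52 -0.42  1.72  0.26  0.95 -0.88]
```

To row units: 0.01 m is 0.5.

```bash
echo '[[0,0,0,0,0,0.5,0],[0,0,0,0,0,0.5,0],[0,0,0,0,0,0,0],[0,0,0,0,0,0,0]]' | python3 steer.py
echo '[[0,0,0,0,0,0.6,0],[0,0,0,0,0,0.6,0],[0,0,0,0,0,0.5,0],[0,0,0,0,0,0,0]]' | python3 steer.py
```

```text
time: 23.98
eef_pos: [0.521, -0.3258, 0.1448]
tcp_rot: [-3.139, 0.001, 0.397]
ft_force: [-0.4, 0.3, -2.0]
finger_gap: 0.0311
grasp_force: 61.7
time: 24.32
eef_pos: [0.5201, -0.3257, 0.1087]
tcp_rot: [-3.138, 0.003, 0.397]
ft_force: [-0.9, -0.6, -2.6]
finger_gap: 0.0314
grasp_force: 61.7
```

To row units: 0.005 m is 0.25, 0.002 m is 0.1.

```bash
echo '[[0,0,0,0,0,0.25,0],[0,0,0,0,0,0.1,0],[0,0,0,0,0,0,0],[0,0,0,0,0,0,0]]' | python3 steer.py
echo '[[0,0,0,0,0,0.05,0],[0,0,0,0,0,0.05,0],[0,0,0,0,0,0,0],[0,0,0,0,0,0,0]]' | python3 steer.py
```

```text
time: 24.65
eef_pos: [0.5218, -0.326, 0.1049]
tcp_rot: [-3.141, -0.0, 0.397]
ft_force: [-0.1, -0.7, -1.7]
finger_gap: 0.0315
grasp_force: 61.7
time: 24.98
eef_pos: [0.5217, -0.3261, 0.1029]
tcp_rot: [-3.141, -0.0, 0.397]
ft_force: [-0.2, 0.2, -0.6]
finger_gap: 0.0312
grasp_force: 61.7
```

```bash
echo '[[0,0,0,0,0,0.1,0],[0,0,0,0,0,0.1,0],[0,0,0,0,0,0,0],[0,0,0,0,0,0,0]]' | python3 steer.py
echo '[[0,0,0,0,0,0.05,0],[0,0,0,0,0,0.05,0],[0,0,0,0,0,0,0],[0,0,0,0,0,0,0]]' | python3 steer.py
```

```text
time: 25.32
eef_pos: [0.5215, -0.326, 0.0986]
tcp_rot: [-3.14, 0.0, 0.397]
ft_force: [-0.7, -0.3, -1.6]
finger_gap: 0.0312
grasp_force: 61.7
time: 25.65
eef_pos: [0.5218, -0.3261, 0.0981]
tcp_rot: [-3.141, 0.0, 0.397]
ft_force: [-3.3, 1.4, 6.2]
finger_gap: 0.0313
grasp_force: 62.8
```

Careful with the scale: shifts go in units of 20 mm and turns go in units of 0.05 rad. That gives: -0.04 m is -2, -0.025 m is -1.25.

```bash
echo '[[0,0,0,0,0,0,0.04],[0,0,0,0,0,0,0.06],[0,0,0,0,0,0,0.06],[0,0,0,0,0,0,0.06]]' | python3 steer.py
echo '[[0,0,0,0,0,-0.5,0.06],[0,0,0,0,0,-1.25,0.06],[0,0,0,0,0,-2,0.06],[0,0,0,0,0,-2,0.06],[0,0,0,0,0,-2,0.06]]' | python3 steer.py
echo '[[0,0,0,-2,0,-1,0.06],[0,0,0,-2,0,0,0.06],[0,0,0,0,0,0,0.06],[0,0,0,0,0,0,0.06]]' | python3 steer.py
python3 - <<'E'
from snap import *
im,E=snap("w9")
h=cv2.cvtColor(np.ascontiguousarray(im),cv2.COLOR_BGR2HSV)
print("exp",proj("wrist",[[.525,-.326,.144],[.525,-.326,.068]],E))
u=proj("wrist",[.525,-.326,.12],E)[0].astype(int)
o=(h[...,0]>4)&(h[...,0]<16)&(h[...,1]>225)&(h[...,2]>120);k=np.zeros_like(o);k[max(0,u[1]-45):u[1]+45,u[0]-45:u[0]+45]=1;o&=k
r=cv2.minAreaRect(np.argwhere(o)[:,::-1].astype(np.float32));print(o.sum(),r,onplane("wrist",r[0],.144,E))
# top-face cap: dark blob inside orange box
for n in("scene","side"):
    a=np.ascontiguousarray(ctrl.snapshot(n)[:,:,::-1]);cv2.imwrite(f"pics/{n}9.png",a)
    for m in(a,cv2.imread(f"pics/{n}0.png")):
        g=cv2.cvtColor(m,cv2.COLOR_BGR2HSV);q=(g[...,0]>4)&(g[...,0]<16)&(g[...,1]>215)&(g[...,2]>150)
        c=(285,130) if n=="scene" else (395,208);k=np.zeros_like(q);k[c[1]-22:c[1]+22,c[0]-18:c[0]+18]=1;P=np.argwhere(q&k);print(n,len(P),P.mean(0)[::-1],P.min(0)[::-1],P.max(0)[::-1])
E
```

```text
time: 25.98
eef_pos: [0.5217, -0.3262, 0.0968]
tcp_rot: [-3.141, -0.0, 0.397]
ft_force: [-0.5, -0.0, 0.0]
finger_gap: 0.0599
grasp_force: 0.0
time: 26.4
eef_pos: [0.5215, -0.3259, 0.2541]
tcp_rot: [-3.14, -0.0, 0.397]
ft_force: [0.7, -0.7, 0.0]
finger_gap: 0.0601
grasp_force: 0.0
time: 26.73
eef_pos: [0.4483, -0.3581, 0.2716]
tcp_rot: [3.141, 0.001, 0.392]
ft_force: [-0.3, -0.3, 0.7]
finger_gap: 0.06
grasp_force: 0.0
[ 0.972  0.343 -0.447  1.728  0.164  1.108 -0.705] [ 0.4483 -0.3581  0.2716] [3.141e+00 1.000e-03 3.920e-01]
exp [[319.0649094   82.11860781]
 [318.88960415  86.83440794]]
575 ((316.5, 80.0), (42.0, 41.0), 90.0) [ 0.52567032 -0.32361893]
scene 46 [283.95652174 129.26086957] [279 126] [289 132]
scene 53 [284.33962264 128.0754717 ] [279 124] [289 131]
side 75 [394.84       210.22666667] [389 198] [399 219]
side 102 [394.48039216 210.8627451 ] [389 199] [400 219]
```

```bash
python3 -c "
from bench import ctrl
print(ctrl.close_job())"
```

```text
the job is handed in; nothing more can be done
None
```

The lid is shut, the lock screw is turned to its stop, and the driver is back in its stand, upright and fully down; I handed the job in at about 27 s of the 72 s, but the hand-in printed no verdict.

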